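# Flush rack tier three: seat the strainer caps and hold the selector at stop three

## Task

The twin strainer has just been cleaned: push both blue caps down until each sits fully home on its pot, and only then turn the orange wing knob of the selector valve clockwise, counting the clicks from off, to the third stop so that rack tier three is flushed; do not run on towards the fourth. The knob springs back to off when let go, so finish while still holding it at the third stop, and leave the other things on the bench where they are.

Things in the scene. Friction and masses are not known exactly. Their poses are not given: they have to be found in the camera images.
- strainer: fixed twin basket strainer: grey base plate 150 (x) by 200 (y) mm, 10 mm thick; two upright clear pots with black collars (74 mm diameter, rim 120 mm above the bench) at y = +50 and -50 mm; grey header pipes along its +x and -x sides (up to 75 mm high). Origin: centre of the plate's underside, on the bench; z up. It stands left or right of the valve
- cap_a (a joint): push-fit blue cap of the pot at y = +50 mm: how far it is pressed in, m. 0 = standing 10 mm proud of the collar, 0.010 = fully home, flange on the collar's rim. Starts 5 to 10 mm proud. Slides straight down; the seal rubs with about 8 N all the way and the cap stays where it is left
- cap_b (a joint): the same for the cap of the pot at y = -50 mm
- cap_a_top (a point): centre of the flat top of the grip boss of cap a, the place to press: boss 34 mm diameter, 14 mm tall, on a flange 66 mm diameter, 8 mm thick. 142 mm above the bench when fully home, up to 152 mm when proud
- cap_b_top (a point): the same point of cap b
- valve: fixed five-way selector valve: grey base plate 180 by 170 mm, black round body 112 mm diameter, white dial plate on top (90 mm above the bench), five grey outlet pipes on its +x side, small pressure gauge (38 mm diameter, top 77 mm high) on its -x side. Origin: on the bench, on the knob's upright axis; z up
- selector (a joint): turn of the orange knob, rad, growing clockwise seen from above. 0 = off, where it starts; stops every 0.419 (24 degrees), third at 1.257, end at 2.094. A spring always pulls it back to off: 0.11 N m at off, 0.16 at the third stop, plus or minus 0.07 once a stop (hardest a quarter, easiest three quarters of the way to the next): the clicks
- selector_wing: the orange grip bar of the knob: 52 mm long (its x axis), 16 mm thick (its y axis), 36 mm tall, white pointer stripe on its +x end, standing on the 54 mm orange knob disc. Origin: on the knob's axis at gripping height, 124 mm above the bench, 10 mm below the bar's top, 24 mm above the disc. Turns with the knob
- basket: bystander: spare steel strainer basket, open cup 44 mm diameter, 70 mm tall, standing; origin under its centre
- wrench: bystander: steel wrench 180 mm long, lying
- meter: bystander: yellow and black pocket water meter 168 x 34 x 18 mm, lying
- beaker: bystander: clear beaker 80 mm diameter, 110 mm tall, standing; origin under its centre
- seed_jar: bystander: closed amber jar 80 mm diameter, 120 mm tall, standing; origin under its centre
- brush: bystander: cleaning brush 200 mm long, lying
- union_nut: bystander: grey ring nut 48 mm diameter, 18 mm tall, lying flat
- sprayer: bystander: white spray bottle with green head, 76 mm diameter, 188 mm tall, standing; origin under its centre
- valve_dial (a point): centre of the white dial plate (106 mm diameter) under the knob, axes as the valve's. A red bar at +60 degrees (from the valve's +x towards its +y) marks off; rows of one to five black dots mark stops one to five, each 24 degrees further clockwise seen from above

How it is judged:
On the way, in this order (a step that is already met when the one before it is completed fails the run):
1. both strainer caps are pressed fully home while the selector is still off (value of joint each of cap_a, cap_b above 0.0085 m and value of joint selector below 0.15 rad), for 0.2 s.
2. the selector is held on its third stop by the fingers (value of joint selector between 1.117 and 1.397 rad and contact force between the fingers and selector_wing above 1.5 N), for 0.5 s.
At the end, for the whole second after the job is handed in: Both caps within 1.5 mm of fully home; the selector knob at rest within 8 degrees (0.14 rad) of its third stop, held there by the fingers on its wing (more than 1.5 N of contact) against the return spring, through the last second (all of step 2 and value of joint each of cap_a, cap_b above 0.0085 m and velocity of joint selector between -0.1 and 0.1 rad/s); the arm keeps its last pose, push and grip.
It fails at once if the selector is opened while a strainer cap is not home (value of joint selector above 0.21 rad and value of joint any of cap_a, cap_b below 0.0085 m).
It fails at once if the selector is run past the third stop towards the fourth (value of joint selector above 1.5 rad).
It fails at once if another thing on the bench is shifted by more than 3 cm or knocked over (distance of any of basket, wrench, meter, beaker, seed_jar, brush, union_nut, sprayer from where it was at the start of the episode above 0.03 m or angle between any of basket, beaker, seed_jar, sprayer's own z axis and vertical above 0.5 rad).
It also fails if it takes over 51 s, if anything falls off the work surface, if the arm or the gripper's body presses on something with over 40 N, if the wrist force passes 120 N, or if a joint passes its speed limit or range.

## Robot

A 6-joint arm with a two-finger parallel gripper is mounted at the origin on the work surface. World frame = base frame: x ahead of the robot, y to its left, z up, the work surface at z = 0. Lengths are in m, angles in rad, forces in N, time in s.
With the tool pointing down it reaches from about 0.375 to 0.75 m from the base axis. Payload 9 kg.
Tool frame: the origin (TCP) lies at the very end of the fingers, on their centre line; the grasp point (between the pads) lies 19 mm behind it; z points along the fingers, y is the direction in which the jaws open and shut (so a half turn about z gives the same grasp; the last joint's range is limited). The gripper opens to 85 mm and grips with 20 to 120 N. Pads are 22 mm wide; open, the fingers measure 114 mm over their backs; the gripper's body (76 mm by 85 mm) begins 54 mm behind the grasp point. The pads swing forward as they close: fully open they stand 13 mm farther back than shut.
Start: joints at [0.937, 0.104, 0.097, 1.564, 0, 1.353], TCP at [0.242, 0.549, 0.2] pointing down, gripper open.
Joint ranges: [-2.99, 2.99], [-0.84, 1.86], [-1.1, 1.16], [-1.84, 2.11], [-1.51, 1.56], [-3.14, 3.14]. Speed limits (rad/s): [2.22, 2.22, 2.57, 3.14, 3.14, 3.14].

## Interface

Orientations are given as a unit quaternion [x, y, z, w].
In Python, from plant import arm, grab_frame, recognise, outline_of, place_of gives the robot as it stands. The module is installed in compiled form; this text tells all that it offers.
- The arm moves only by the shell command python3 -m handwheel 'ROWS' [OPENING]. ROWS is a JSON object of lists of equal length, an entry for each row: "linear": the shift along the tool's x, y, z in units of 50 mm (1.0 is 50 mm), a list of three; "rotation": the turn, a rotation vector about the tool's x, y, z in units of 6 degrees (1.0 is 6 degrees), a list of three. A call has 1 to 10 rows; each row is the pose to reach, as a shift and turn from the pose measured when the call began, along the tool's axes at that moment; what a row does not reach only later rows make up. A row lasts 1/10 s, in which the tool goes at most 50 mm and 8.59 degrees, less where a joint would pass 70% of its speed; a pose out of reach is approached as far as the arm can. A call with a gripper value outside its range is refused whole. OPENING is the finger opening in mm, from 0 to 85.4, set as the call begins (- or left out, the last holds). The fingers move at their own pace and stop on an object; the grip force is fixed at half the most. Time passes only in rows, so rows that repeat a pose let the fingers close. It gives the time, the measured TCP pose, the force and the opening at its end, in the units of the state.
- arm.state(): the state, without advancing time (a new reading comes with each control period).
- grab_frame(name): name is "scene" or "top"; returns a dict with "image" (480x640x3 uint8, blue, green, red), "K" (3x3 intrinsics, pixels), "world_to_cam" (4x4, takes a point from world to camera coordinates). Camera axes: x right, y down, z forward; pixel columns grow to the right and rows downward; lengths in m; the calibration is good to about 2 mm. A picture is of the moment at which its call begins. There is no depth.
- arm.job_done(): hands the job in, once; it reports no verdict.
Trained networks look in a picture, given as the dict that the camera call returned (one of the last four; its "shot" number tells which), for a name from the list of things; names that differ only in an ending like _2 or _b are one class to them, and where a whole thing is asked for, a point or a joint stands for the part that bears it (a point fixed in the world has none). Each returns a list of dicts, best first, with "conf" (0 to 1); they miss things now and then, are a little off and sometimes report something else, mostly with a low value. They report only what shows in the picture. A call takes as long as a camera call.
- recognise(query, picture): "box" ([left, top, right, bottom] in pixels, round what is visible of it).
- outline_of(query, picture): "pixels" (480x640 bool, what is visible of it) and "box" ([left, top, right, bottom] in pixels, round what is visible of it).
- place_of(query, picture): "position" ([column, row] in pixels: a listed point, or the origin of a listed thing).
The state is a dict: "time_s": time; "joint_pos": joint angles; "qd": joint speeds; "joint_torque": joint torques, N m; "tool_pos": TCP position; "tcp_rot": TCP orientation; "force": force on the tool from outside, world axes, zero at the start; "torque": the same for the moment, N m; "gripper_width": opening from 0.0 (shut) to 1.0 (fully open).
Only numpy, scipy, OpenCV 4.12 (cv2) and the standard library are available. Lean on these libraries where they do the work, as an engineer would, in place of code of your own. Each camera call takes 0.05 s, during which the arm holds its last target.

## Working session

There is one attempt and no reset: what is moved stays moved. The work goes in short steps, Python scripts to look and compute and a shell command to move; the robot and the scene stay as the last step left them, time stands still between calls to the robot, and variables do not carry over. Pictures are saved under pics/ and viewed, and the job is handed in when it is done.

```bash
mkdir -p pics; ls; cat > look.py <<'E'
import cv2,sys
from plant import arm,grab_frame
E
python3 - <<'E'
import cv2
from plant import arm,grab_frame,place_of,recognise
s=arm.state()
for k,v in s.items(): print(k,v)
for n in ("scene","top"):
    f=grab_frame(n); cv2.imwrite(f"pics/{n}0.png",f["image"]); print(n,f["K"],f["world_to_cam"])
    for q in ("cap_a_top","valve_dial","selector_wing","strainer","valve"):
        print(q,[(p["conf"],p["position"]) for p in place_of(q,f)][:4])
E
```

```text
pics
time_s 0.0
joint_pos [9.37294148e-01 1.04662340e-01 9.64107875e-02 1.56389855e+00
 3.61437381e-06 1.35311439e+00]
qd [-2.94507338e-04  1.65250786e-06  6.76753300e-04  1.72307686e-04
 -8.15166035e-04 -1.70546161e-03]
joint_torque [ 1.36998074e-04 -5.56934774e+01  5.03641927e+01  1.70465035e-02
 -4.34888962e-04  2.11189376e-05]
tool_pos [0.24210572 0.54855485 0.19911181]
tcp_rot [ 2.06415433e-01  9.78464210e-01 -6.15757923e-04 -2.81105206e-04]
force [ 0.38383167 -0.52293233 -0.37113779]
torque [-0.04064585 -0.01416917  0.0118228 ]
gripper_width 1.002507058703788
scene [[487.54429056   0.         325.26975809]
 [  0.         487.54429056 241.71628985]
 [  0.           0.           1.        ]] [[-4.40110536e-01  8.97943563e-01 -2.73342942e-04  2.71632293e-01]
 [ 6.62345081e-01  3.24430699e-01 -6.75310088e-01 -2.63350667e-01]
 [-6.06301666e-01 -2.97392132e-01 -7.37533870e-01  1.58585620e+00]
 [ 0.00000000e+00  0.00000000e+00  0.00000000e+00  1.00000000e+00]]
cap_a_top [(0.93, [414.8, 295.4])]
valve_dial [(0.71, [279.5, 257.3]), (0.55, [499.6, 275.2])]
selector_wing [(0.92, [275.7, 246.0])]
strainer [(0.71, [388.1, 321.4]), (0.52, [416.1, 295.0])]
valve [(0.6, [283.5, 278.7])]
top [[521.20341587   0.         319.99328726]
 [  0.         521.20341587 235.06347082]
 [  0.           0.           1.        ]] [[-0.00997234 -0.99993151 -0.00612642 -0.02541717]
 [-0.99194924  0.01066585 -0.12618613  0.56762412]
 [ 0.12624283  0.00481872 -0.99198767  1.30240198]
 [ 0.          0.          0.          1.        ]]
cap_a_top [(0.89, [216.6, 212.5]), (0.75, [451.9, 203.2]), (0.2, [256.9, 219.9])]
valve_dial [(0.59, [362.8, 214.9])]
selector_wing [(0.81, [360.4, 216.0])]
strainer [(0.58, [242.4, 224.3])]
valve [(0.65, [357.5, 220.6]), (0.54, [165.3, 317.6])]
```

View pics/scene0.png

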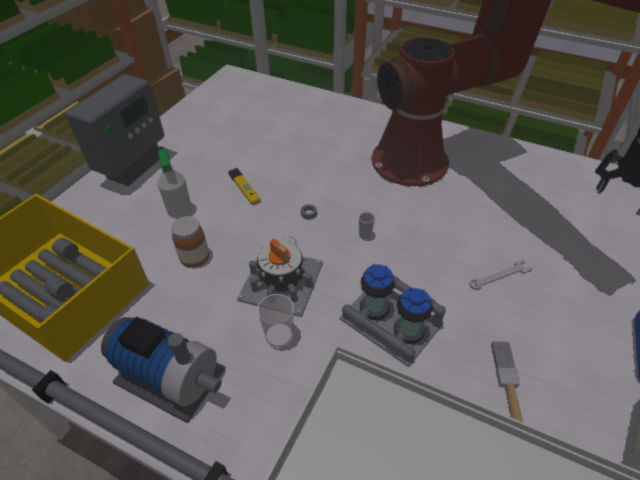

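View pics/top0.png

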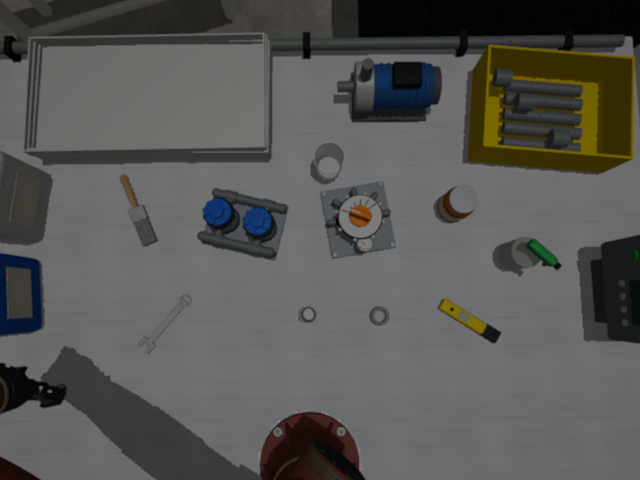

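```bash
cat > h.py <<'E'
import numpy as np
def ray(f,px):
    K=np.array(f["K"]);T=np.array(f["world_to_cam"]);R=T[:3,:3];c=-R.T@T[:3,3]
    d=R.T@np.linalg.inv(K)@np.array([px[0],px[1],1.]);return c,d/np.linalg.norm(d)
def atz(f,px,z):
    c,d=ray(f,px);return c+d*(z-c[2])/d[2]
def tri(*fp):
    A=np.zeros((3,3));b=np.zeros(3)
    for f,p in fp:
        c,d=ray(f,p);P=np.eye(3)-np.outer(d,d);A+=P;b+=P@c
    return np.linalg.solve(A,b)
def proj(f,X):
    T=np.array(f["world_to_cam"]);x=np.array(f["K"])@(T[:3,:3]@np.array(X)+T[:3,3]);return x[:2]/x[2]
E
python3 - <<'E'
import cv2
from h import *
from plant import *
S=grab_frame("scene");T=grab_frame("top")
import pickle;pickle.dump((S,T),open("f0.pkl","wb"))
for f,n in((S,"S"),(T,"T")):
  for q in("cap_a_top","cap_b_top","valve_dial","selector_wing"):
    for p in place_of(q,f)[:3]:
      print(n,q,p["conf"],p["position"],atz(f,p["position"],{"c":.147,"v":.09,"s":.124}[q[0]]))
cv2.imwrite("pics/s1.png",cv2.resize(S["image"][220:360,225:455],None,fx=3.4,fy=3.4,interpolation=cv2.INTER_CUBIC))
cv2.imwrite("pics/t1.png",cv2.resize(T["image"][150:290,185:415],None,fx=3.4,fy=3.4,interpolation=cv2.INTER_CUBIC))
E
```

```text
S cap_a_top 0.85 [418.2, 295.6] [0.61370856 0.21913874 0.147     ]
S cap_b_top 0.59 [377.2, 271.0] [0.58948533 0.11525747 0.147     ]
S valve_dial 0.83 [275.6, 259.2] [ 0.61885217 -0.13348683  0.09      ]
S selector_wing 0.58 [279.1, 246.4] [ 0.60428616 -0.12930591  0.124     ]
T cap_a_top 0.86 [220.0, 211.5] [0.61200922 0.20449562 0.147     ]
T cap_b_top 0.92 [256.8, 219.9] [0.59091683 0.11714011 0.147     ]
T cap_b_top 0.27 [244.4, 226.6] [0.57523826 0.14633631 0.147     ]
T valve_dial 0.56 [361.3, 214.2] [ 0.61138149 -0.13428341  0.09      ]
T selector_wing 0.64 [362.3, 215.2] [ 0.60322892 -0.13406362  0.124     ]
T selector_wing 0.39 [166.6, 322.0] [0.35391585 0.33103849 0.124     ]
```

View pics/s1.png

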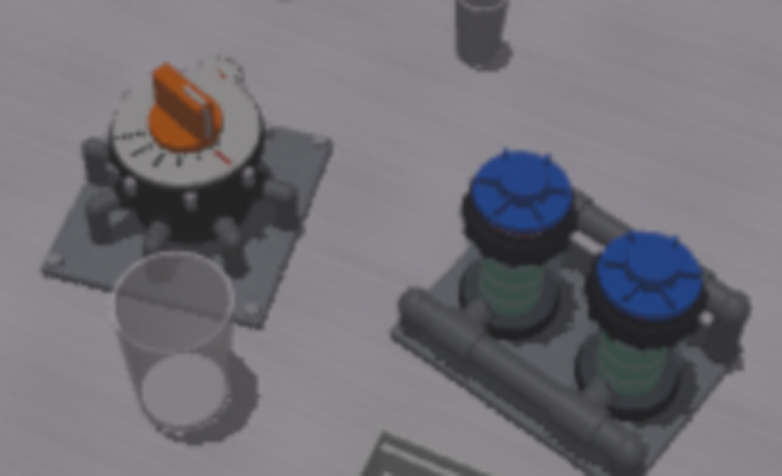

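View pics/t1.png

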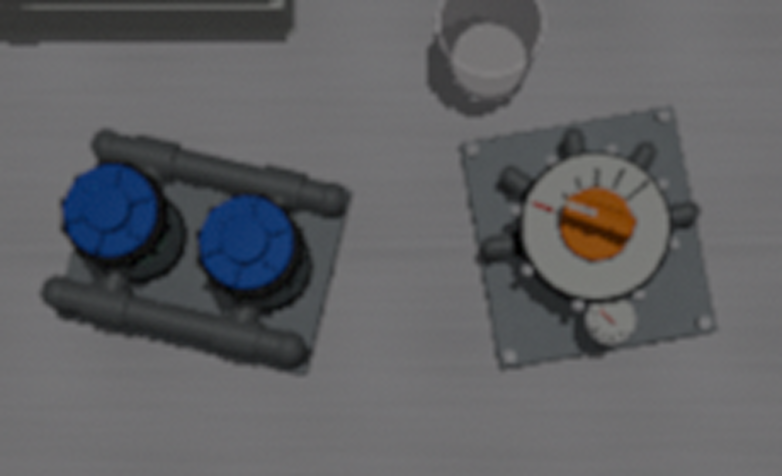

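```bash
python3 - <<'E'
import pickle,cv2
from h import *
S,T=pickle.load(open("f0.pkl","rb"))
c=lambda x,y:(225+x/3.4,220+y/3.4); t=lambda x,y:(185+x/3.4,150+y/3.4)
for n,a,b in(("a",c(653,256),t(107,208)),("b",c(521,176),t(250,240)),("dial",c(186,125),t(596,226))):
    X=tri((S,a),(T,b)); z=.09 if n=="dial" else .147
    print(n,X,atz(S,a,z),atz(T,b,z), proj(S,X)-a,proj(T,X)-b)
# wing angle: orange mask in top
print("red",atz(T,t(541,207),.09))
# strainer plate corners / valve plate corners
V=[atz(T,t(*p),.01)[:2] for p in((460,145),(672,108),(716,326),(503,368))];V=np.array(V);print(V,V.mean(0))
print(np.degrees(np.arctan2(*(V[0]-V[3])[::-1])),np.degrees(np.arctan2(*(V[1]-V[2])[::-1])))
hsv=cv2.cvtColor(T["image"],cv2.COLOR_BGR2HSV)
print("white ellipse")
E
```

```text
a [0.61283477 0.21493231 0.14455176] [0.61401273 0.2166904  0.147     ] [0.61287903 0.21287918 0.147     ] [-0.76250328 -0.01478491] [-0.65468419  0.2048077 ]
b [0.58896686 0.11545441 0.1439519 ] [0.59050428 0.11814586 0.147     ] [0.58922656 0.11304213 0.147     ] [-0.97295143 -0.03512843] [-0.8599134  0.3172139]
dial [ 0.60576368 -0.13096074  0.08685378] [ 0.60768008 -0.12840629  0.09      ] [ 0.60572028 -0.13168354  0.09      ] [-0.43017157 -0.04261713] [-0.38156984  0.19093106]
red [ 0.62017431 -0.09191325  0.09      ]
[[ 0.68370938 -0.03309461]
 [ 0.71122386 -0.19863186]
 [ 0.54005647 -0.22806943]
 [ 0.50947125 -0.06426177]] [ 0.61111524 -0.13101442]
10.141626932216292 9.758333153467564
white ellipse
```

```bash
python3 -m handwheel '{"linear":[[-0.6,-0.2,0],[-1.5,-0.5,0],[-2.5,-0.8,0],[-3.5,-1.15,0],[-4.5,-1.5,0],[-5.5,-1.8,0],[-6.5,-2.1,0],[-7.5,-2.5,0],[-8.5,-2.8,0],[-9,-2.95,0]],"rotation":[[0,0,0],[0,0,0],[0,0,0],[0,0,0],[0,0,0],[0,0,0],[0,0,0],[0,0,0],[0,0,0],[0,0,0]]}' 0; python3 - <<'E'
from plant import *
s=arm.state();print(s)
E
```

```text
time_s: 2.1
tool_pos: [0.596, 0.2302, 0.2]
tcp_rot: [0.207, 0.978, 0.0, 0.0]
force: [-0.6, 0.8, -0.0]
gripper_width: 0.005
{'time_s': 2.1, 'joint_pos': array([ 1.64275842e-01,  2.24867682e-01,  2.30218908e-01,  1.57569557e+00,
       -1.23331881e-05,  5.80880568e-01]), 'qd': array([-0.55846869,  0.61964201,  0.69797736,  0.07601109,  0.00475694,
       -0.5583167 ]), 'joint_torque': array([ 2.45569445e+00, -6.68213582e+01,  4.56725657e+01,  5.20087453e-02,
       -1.72220855e-01,  7.77823515e-01]), 'tool_pos': array([0.59601211, 0.23016518, 0.19995828]), 'tcp_rot': array([2.06799255e-01, 9.78383369e-01, 7.65212037e-05, 2.12730783e-04]), 'force': array([-0.6171143 ,  0.77551296, -0.03177481]), 'torque': array([0.01075091, 0.02886526, 0.02624479]), 'gripper_width': 0.0048093799125629045}
```

```bash
python3 -m handwheel '{"linear":[[-0.43,-0.14,0],[-0.43,-0.14,0.2],[-0.43,-0.14,0.5],[-0.43,-0.14,0.7],[-0.43,-0.14,0.7],[-0.43,-0.14,0.7]],"rotation":[[0,0,0],[0,0,0],[0,0,0],[0,0,0],[0,0,0],[0,0,0]]}' 0; python3 - <<'E'
from plant import *;import cv2
s=arm.state();print(s["tool_pos"],s["force"],s["gripper_width"])
for n in("scene","top"):
  f=grab_frame(n)
  x=(340,220) if n=="scene" else (180,150)
  cv2.imwrite(f"pics/{n}2.png",cv2.resize(f["image"][x[1]:x[1]+110,x[0]:x[0]+130],None,fx=5,fy=5,interpolation=cv2.INTER_CUBIC))
E
```

```text
time_s: 2.7
tool_pos: [0.6124, 0.2156, 0.1651]
tcp_rot: [0.206, 0.978, 0.0, 0.0]
force: [-0.2, 0.2, 1.3]
gripper_width: 0.0
[0.61236446 0.21560375 0.1651461 ] [-0.24060703  0.21812323  1.28934975] 2.1843936176162176e-05
```

View pics/scene2.png

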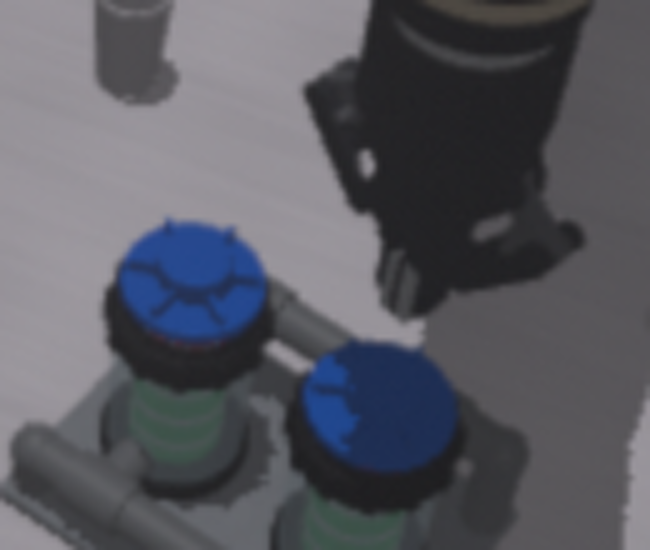

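View pics/top2.png

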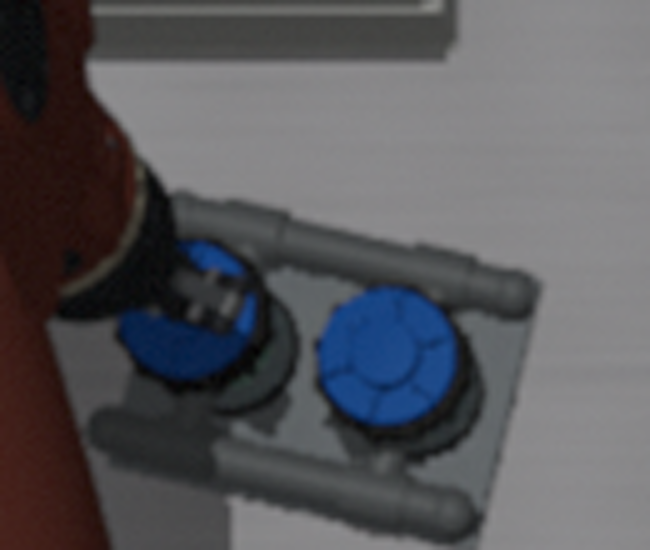

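```bash
python3 - <<'E'
from plant import *;import cv2
from h import *
s=arm.state();print(s["tool_pos"],s["force"],s["gripper_width"])
X=s["tool_pos"]
for n in("scene","top"):
  f=grab_frame(n)
  x=(340,200) if n=="scene" else (180,130)
  p=proj(f,X);print(n,p,p-x)
  im=f["image"].copy();im=cv2.resize(im[x[1]:x[1]+110,x[0]:x[0]+130],None,fx=6,fy=6,interpolation=cv2.INTER_CUBIC)
  im=cv2.convertScaleAbs(im,alpha=2.2,beta=20)
  d=lambda X,c:cv2.drawMarker(im,tuple(int(v) for v in (proj(f,X)-x)*6+3),c,0,14,1)
  d(X,(0,0,255)); d((.6128,.2149,.1446),(0,255,0)); d((.589,.1155,.144),(0,255,0))
  cv2.imwrite(f"pics/{n}3.png",im)
E
```

```text
[0.61294789 0.21551743 0.16591464] [ 0.60654457  0.65961708 -0.00891128] -0.0007770882864860087
scene [417.93611691 289.3951185 ] [77.93611691 89.3951185 ]
top [213.69487917 209.76835091] [33.69487917 79.76835091]
```

View pics/scene3.png

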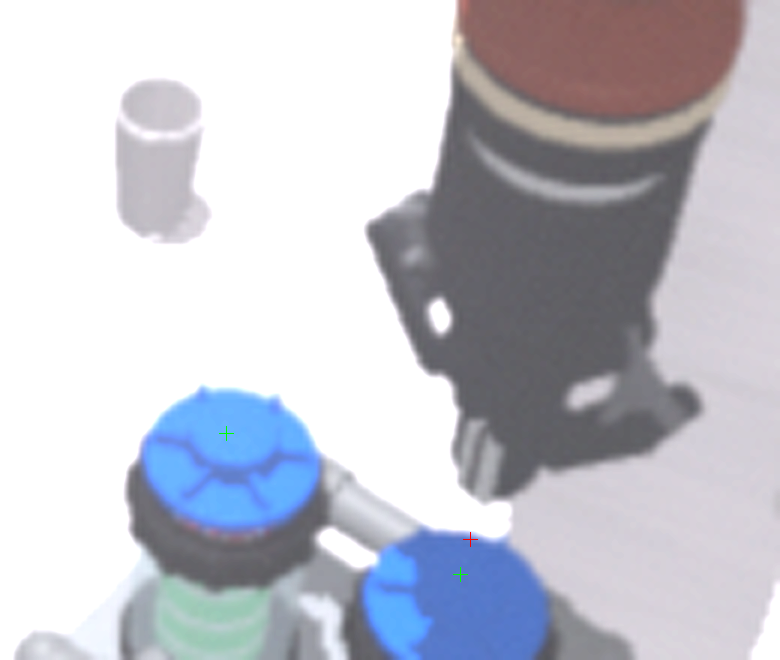

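View pics/top3.png

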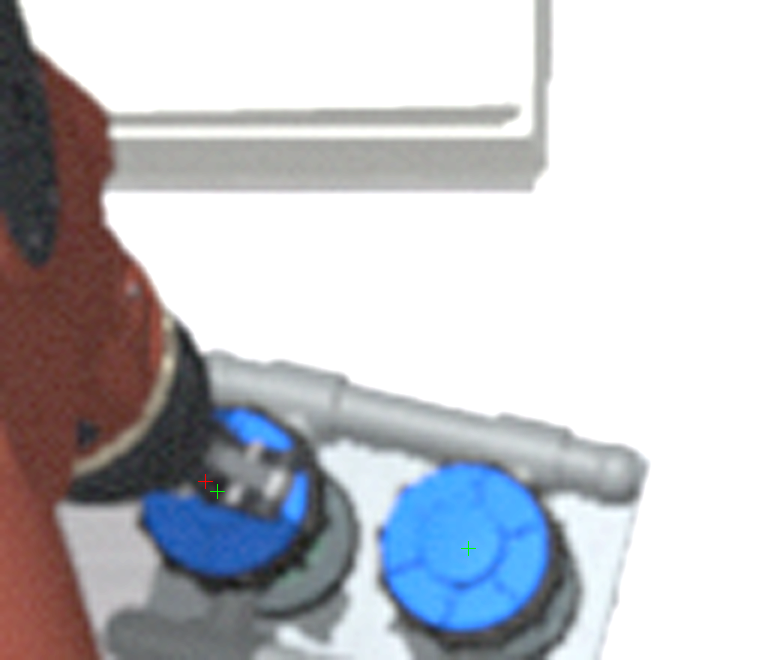

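```bash
python3 - <<'E'
from plant import *;import cv2
from h import *
X=arm.state()["tool_pos"]
f=grab_frame("scene")
x=(395,215)
im=f["image"].copy();im=cv2.resize(im[x[1]:x[1]+95,x[0]:x[0]+80],None,fx=6,fy=6,interpolation=cv2.INTER_CUBIC)
im2=cv2.convertScaleAbs(im,alpha=1.6,beta=0)
for k in range(0,8):
  p=(proj(f,X+np.array([0,0,.02*k]))-x+.5)*6;print(k,p+np.array(x)*0)
  cv2.drawMarker(im2,tuple(int(v) for v in p),(0,0,255),0,10,1)
cv2.imwrite("pics/s4.png",np.hstack([im[:, :390],im2[:, :390]]))
for q in("cap_a_top",):
  print(place_of(q,f))
E
```

```text
0 [140.0382713  449.67366085]
1 [148.1103187 414.8408118]
2 [156.42092476 378.97852403]
3 [164.98082354 342.04047753]
4 [173.80140286 303.97753107]
5 [182.89475487 264.73750406]
6 [192.27373136 224.2649379 ]
7 [201.95200435 182.50083447]
[{'position': [378.3, 269.5], 'conf': 0.75}, {'position': [416.1, 295.5], 'conf': 0.57}, {'position': [282.6, 278.6], 'conf': 0.39}]
```

View pics/s4.png

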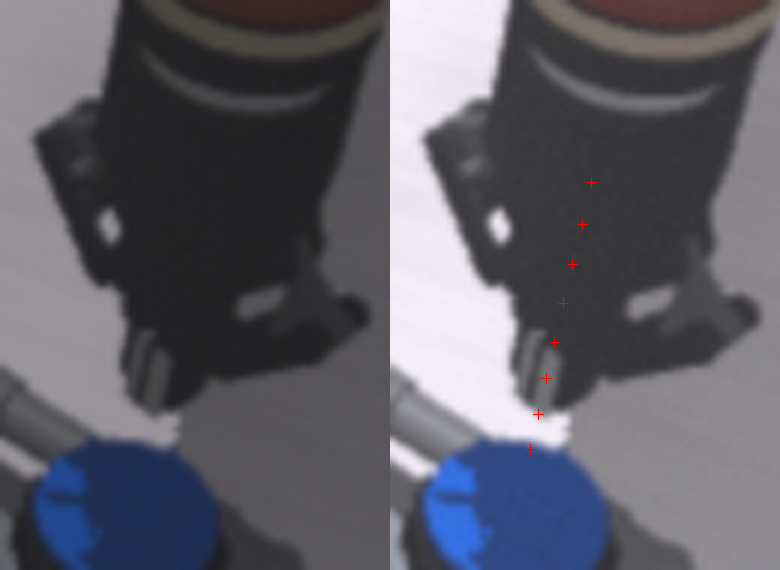

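```bash
python3 -m handwheel '{"linear":[[0,0,0.1],[0,0,0.2],[0,0,0.28],[0,0,0.32],[0,0,0.32]],"rotation":[[0,0,0],[0,0,0],[0,0,0],[0,0,0],[0,0,0]]}' 0
```

```text
time_s: 3.5
tool_pos: [0.6128, 0.2151, 0.1489]
tcp_rot: [0.207, 0.978, 0.0, 0.0]
force: [-0.0, 0.9, 1.4]
gripper_width: 0.0
```

```bash
python3 -m handwheel '{"linear":[[0,0,0.03],[0,0,0.06],[0,0,0.09],[0,0,0.09]],"rotation":[[0,0,0],[0,0,0],[0,0,0],[0,0,0]]}' 0
```

```text
time_s: 3.9
tool_pos: [0.6127, 0.2151, 0.1442]
tcp_rot: [0.207, 0.978, 0.0, 0.0]
force: [-0.2, -0.4, 0.1]
gripper_width: -0.004
```

```bash
cat > snap.py <<'E'
import sys,cv2
from plant import *
from h import *
n=sys.argv[1];cam=sys.argv[2];x0,y0,w,h=map(int,sys.argv[3:7]);k=float(sys.argv[7])
s=arm.state();X=s["tool_pos"];f=grab_frame(cam)
im=cv2.resize(f["image"][y0:y0+h,x0:x0+w],None,fx=k,fy=k,interpolation=cv2.INTER_CUBIC)
im=cv2.convertScaleAbs(im,alpha=1.5)
p=proj(f,X);print(s["time_s"],X,s["force"],s["gripper_width"],"tcp px",p)
if len(sys.argv)>8: cv2.drawMarker(im,tuple(int(v) for v in (p-[x0,y0]+.5)*k),(0,0,255),0,10,1)
cv2.imwrite(f"pics/{n}.png",im)
E
python3 snap.py s5 scene 350 220 110 100 6 1;python3 snap.py t5 top 180 150 110 100 6 1
```

```text
3.9 [0.61269751 0.21513736 0.14421779] [-0.17935308 -0.42641365  0.13656385] -0.003762980880324034 tcp px [416.38713952 295.35948915]
3.95 [0.61272175 0.2151733  0.14436304] [ 0.60572838 -0.47583003 -0.70379221] 0.003963218828547528 tcp px [215.73003326 211.44293246]
```

View pics/s5.png

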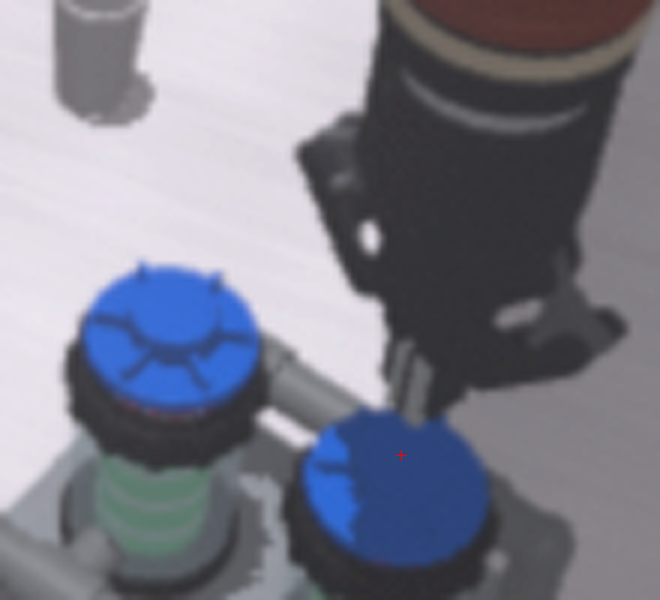

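View pics/t5.png

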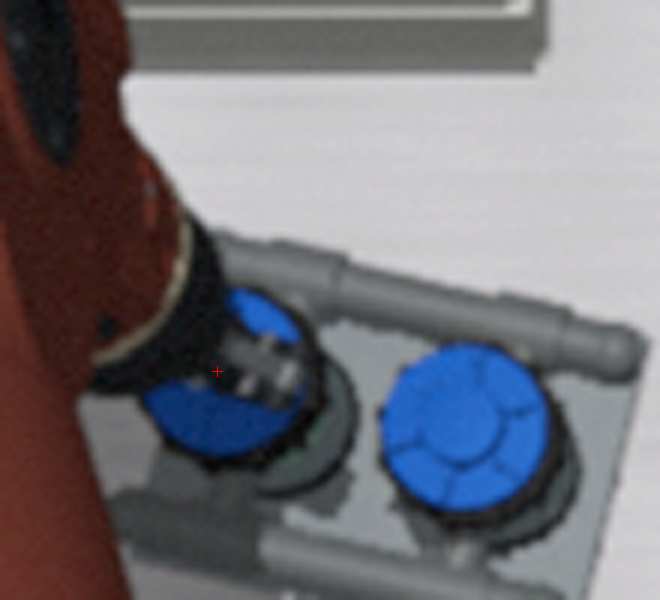

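```bash
python3 -m handwheel '{"linear":[[0,0,0.04],[0,0,0.08],[0,0,0.12],[0,0,0.12]],"rotation":[[0,0,0],[0,0,0],[0,0,0],[0,0,0]]}' 0;python3 -m handwheel '{"linear":[[0,0,0.04],[0,0,0.08],[0,0,0.08]],"rotation":[[0,0,0],[0,0,0],[0,0,0]]}' 0
```

```text
time_s: 4.4
tool_pos: [0.6126, 0.2151, 0.138]
tcp_rot: [0.207, 0.978, -0.0, -0.0]
force: [0.3, 0.4, -0.4]
gripper_width: 0.004
time_s: 4.7
tool_pos: [0.6123, 0.2151, 0.1335]
tcp_rot: [0.207, 0.978, -0.0, -0.0]
force: [-0.2, 0.7, 0.2]
gripper_width: 0.001
```

```bash
python3 snap.py s6 scene 350 220 110 100 6 1;python3 snap.py t6 top 180 150 110 100 6 1
```

```text
4.7 [0.61234948 0.21509431 0.13349146] [-0.16215648  0.73398252  0.18178355] 0.000509874677665226 tcp px [415.73708476 298.18794038]
4.75 [0.61239382 0.21512701 0.13369871] [ 0.0509011   0.99563539 -0.53468368] -0.0009880366549947402 tcp px [216.65825339 212.33993074]
```

View pics/s6.png

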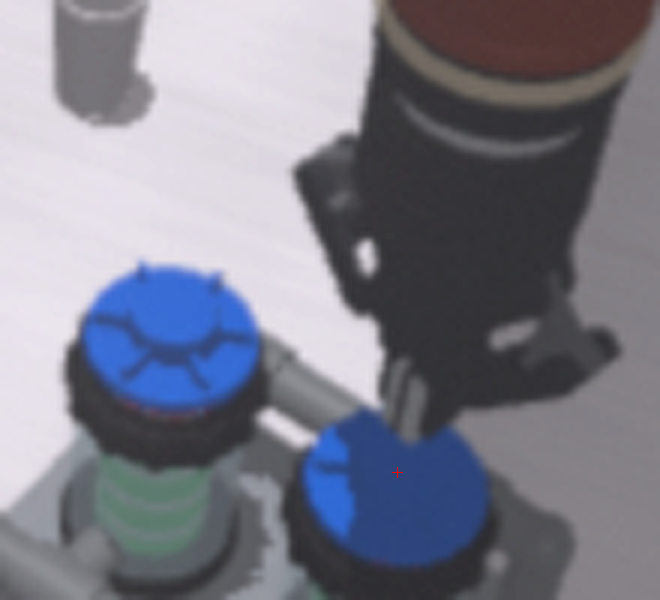

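View pics/t6.png

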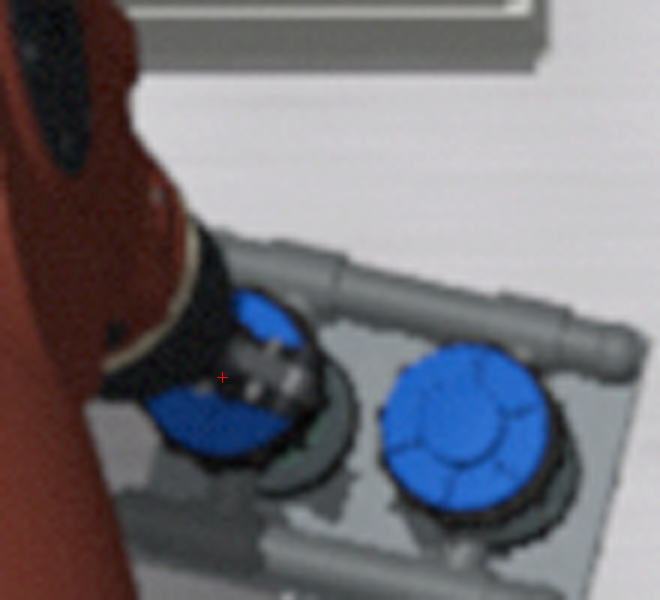

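```bash
python3 -m handwheel '{"linear":[[0,0,0.03],[0,0,0.05],[0,0,0.05]],"rotation":[[0,0,0],[0,0,0],[0,0,0]]}' 0;python3 -m handwheel '{"linear":[[0,0,0.03],[0,0,0.05],[0,0,0.05]],"rotation":[[0,0,0],[0,0,0],[0,0,0]]}' 0
```

```text
time_s: 5.1
tool_pos: [0.6124, 0.2151, 0.1311]
tcp_rot: [0.207, 0.978, -0.0, -0.0]
force: [0.6, 0.4, -0.1]
gripper_width: 0.002
time_s: 5.4
tool_pos: [0.6123, 0.2151, 0.1284]
tcp_rot: [0.207, 0.978, -0.0, -0.0]
force: [-0.4, 0.7, -0.5]
gripper_width: 0.001
```

```bash
python3 -m handwheel '{"linear":[[0,0,0.03],[0,0,0.05],[0,0,0.05]],"rotation":[[0,0,0],[0,0,0],[0,0,0]]}' 0;python3 snap.py s7 scene 350 220 110 100 6 1;python3 snap.py t7 top 180 150 110 100 6 1
```

```text
time_s: 5.7
tool_pos: [0.6122, 0.2151, 0.1257]
tcp_rot: [0.207, 0.978, -0.0, -0.001]
force: [-0.4, 1.9, 1.0]
gripper_width: 0.002
5.7 [0.61215495 0.21507996 0.12566055] [-0.38844629  1.85406319  0.95584245] 0.0024340887160836473 tcp px [415.26731019 300.24843168]
5.75 [0.61217927 0.2150912  0.12578152] [ 0.04419055  0.06635836 -0.0287282 ] -0.0011760286882441127 tcp px [217.33806716 212.98428086]
```

View pics/s7.png

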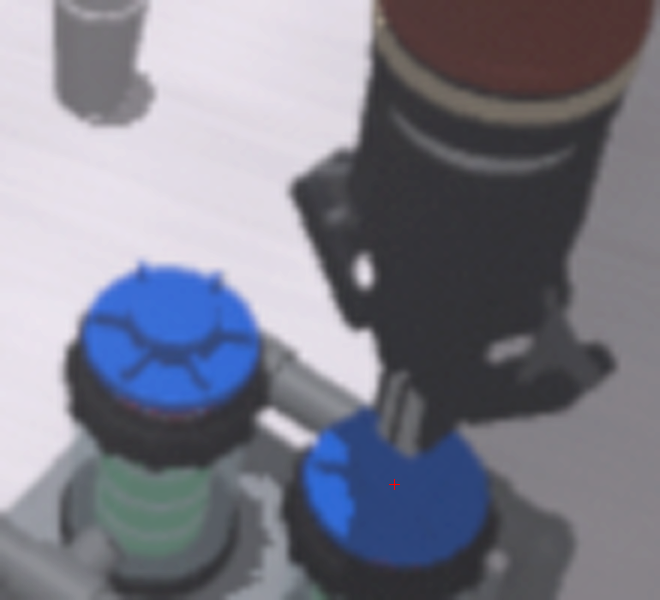

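View pics/t7.png

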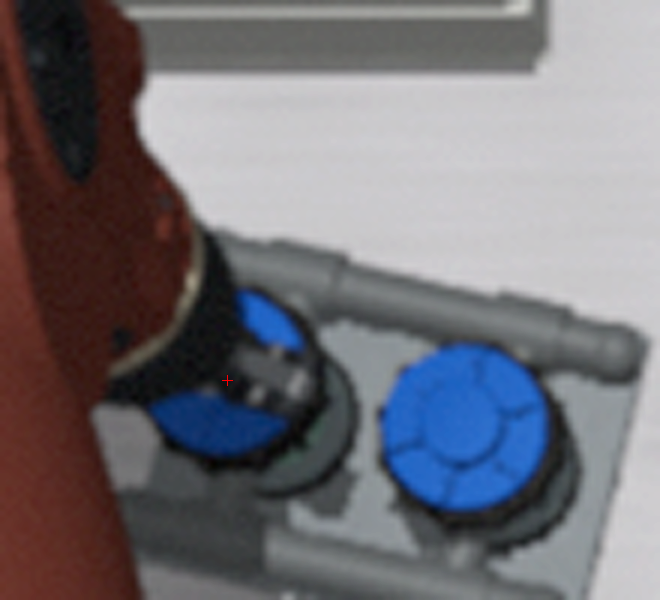

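```bash
python3 -m handwheel '{"linear":[[0,0,0.03],[0,0,0.05],[0,0,0.05]],"rotation":[[0,0,0],[0,0,0],[0,0,0]]}' 0;python3 -m handwheel '{"linear":[[0,0,0.03],[0,0,0.05],[0,0,0.05]],"rotation":[[0,0,0],[0,0,0],[0,0,0]]}' 0
```

```text
time_s: 6.1
tool_pos: [0.6121, 0.2151, 0.1231]
tcp_rot: [0.207, 0.978, -0.0, -0.001]
force: [1.0, -0.6, -0.1]
gripper_width: -0.001
time_s: 6.4
tool_pos: [0.612, 0.215, 0.1204]
tcp_rot: [0.207, 0.978, -0.0, -0.001]
force: [-0.3, 0.0, 0.3]
gripper_width: -0.002
```

```bash
python3 snap.py s8 scene 350 220 110 100 6 1;python3 -c "
from plant import arm;print(arm.state()['joint_torque'],arm.state()['torque'])"
```

```text
6.4 [0.61198187 0.21504097 0.12035328] [-0.31714868  0.00336271  0.29496499] -0.0015197437997227386 tcp px [414.9453172  301.61308902]
[-3.56481600e-03 -6.31402946e+01  5.03236842e+01 -3.52871182e-03
 -4.75738216e-04 -2.64016359e-05] [ 0.00569403 -0.00319515 -0.04081244]
```

View pics/s8.png

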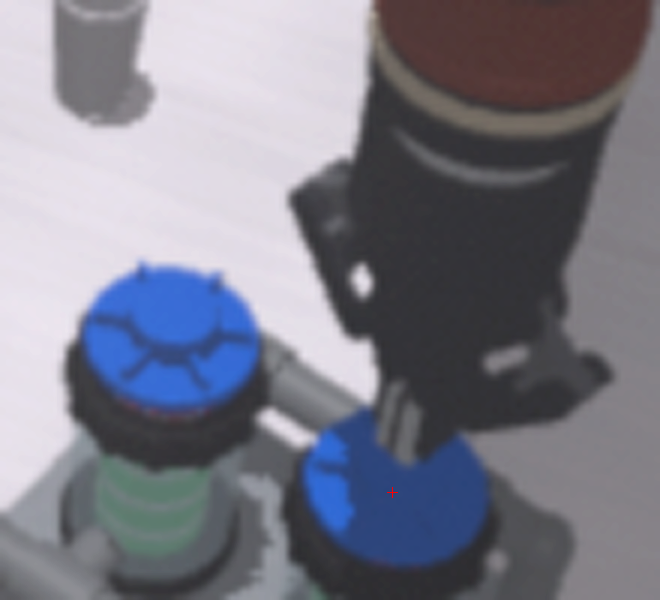

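```bash
python3 -m handwheel '{"linear":[[0,0,0.03],[0,0,0.05],[0,0,0.05]],"rotation":[[0,0,0],[0,0,0],[0,0,0]]}' 0;python3 -m handwheel '{"linear":[[0,0,0.03],[0,0,0.05],[0,0,0.05]],"rotation":[[0,0,0],[0,0,0],[0,0,0]]}' 0
```

```text
time_s: 6.75
tool_pos: [0.6119, 0.215, 0.1177]
tcp_rot: [0.207, 0.978, -0.0, -0.001]
force: [-0.6, -0.1, -0.5]
gripper_width: -0.001
time_s: 7.05
tool_pos: [0.6121, 0.215, 0.1159]
tcp_rot: [0.207, 0.978, -0.0, -0.001]
force: [-1.2, 0.1, 4.0]
gripper_width: 0.002
```

```bash
python3 snap.py s9 scene 350 220 110 100 6 1;python3 snap.py t9 top 180 150 110 100 6 1
```

```text
7.05 [0.61207969 0.21503377 0.11589692] [-1.21300661  0.12412722  3.98053879] 0.0018257879236810777 tcp px [414.65135851 302.83734959]
7.1 [0.61208233 0.21503289 0.11588794] [-1.2094809  -0.4251645   5.49301615] -0.00013437646256193674 tcp px [218.18238291 213.70867402]
```

View pics/s9.png

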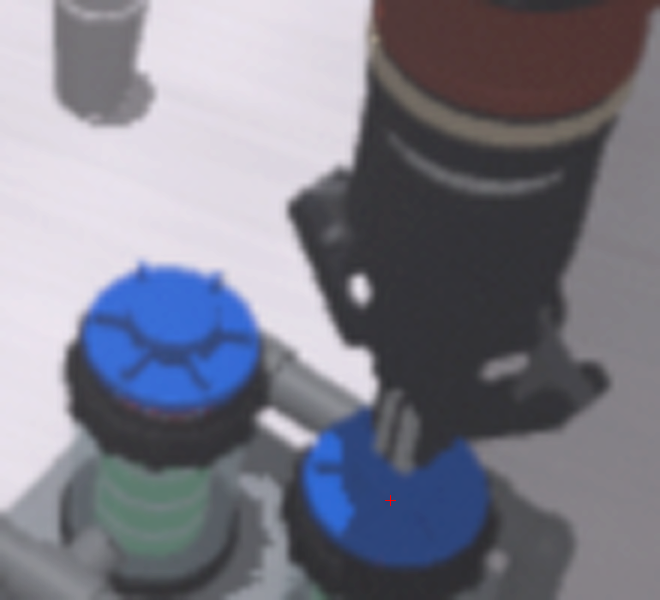

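View pics/t9.png

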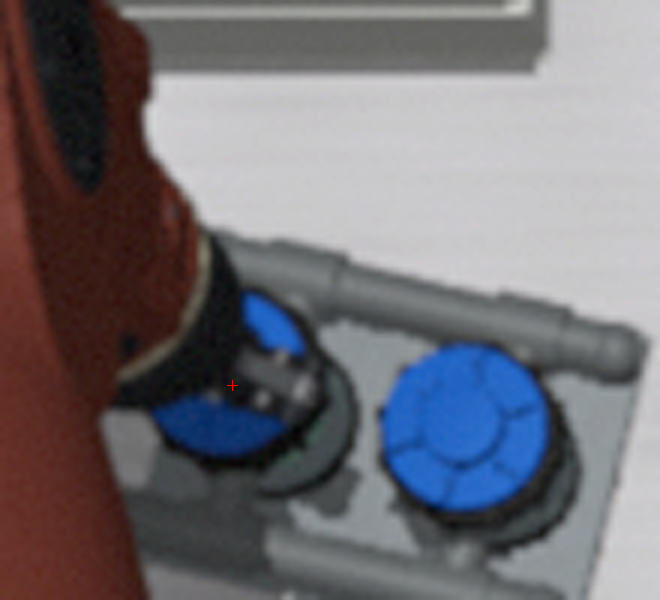

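```bash
python3 -m handwheel '{"linear":[[0,0,0.03],[0,0,0.05],[0,0,0.07],[0,0,0.07]],"rotation":[[0,0,0],[0,0,0],[0,0,0],[0,0,0]]}' 0; python3 -m handwheel '{"linear":[[0,0,0.03],[0,0,0.05],[0,0,0.07],[0,0,0.07]],"rotation":[[0,0,0],[0,0,0],[0,0,0],[0,0,0]]}' 0
```

```text
time_s: 7.55
tool_pos: [0.6121, 0.215, 0.1131]
tcp_rot: [0.207, 0.978, -0.0, -0.0]
force: [-3.5, -0.1, 6.2]
gripper_width: -0.001
time_s: 7.95
tool_pos: [0.6122, 0.2151, 0.1106]
tcp_rot: [0.207, 0.978, -0.0, 0.0]
force: [-4.1, -0.7, 8.7]
gripper_width: 0.002
```

```bash
python3 -m handwheel '{"linear":[[0,0,0.03],[0,0,0.05],[0,0,0.07],[0,0,0.07]],"rotation":[[0,0,0],[0,0,0],[0,0,0],[0,0,0]]}' 0;  python3 snap.py s10 scene 350 220 110 100 6 1
```

```text
time_s: 8.35
tool_pos: [0.6124, 0.2151, 0.1105]
tcp_rot: [0.207, 0.978, 0.0, 0.001]
force: [-11.7, -1.9, 23.2]
gripper_width: -0.001
8.35 [0.61237383 0.21512111 0.11051305] [-11.70675673  -1.91678182  23.23795159] -0.0010287592589467585 tcp px [414.31386216 304.38183398]
```

View pics/s10.png

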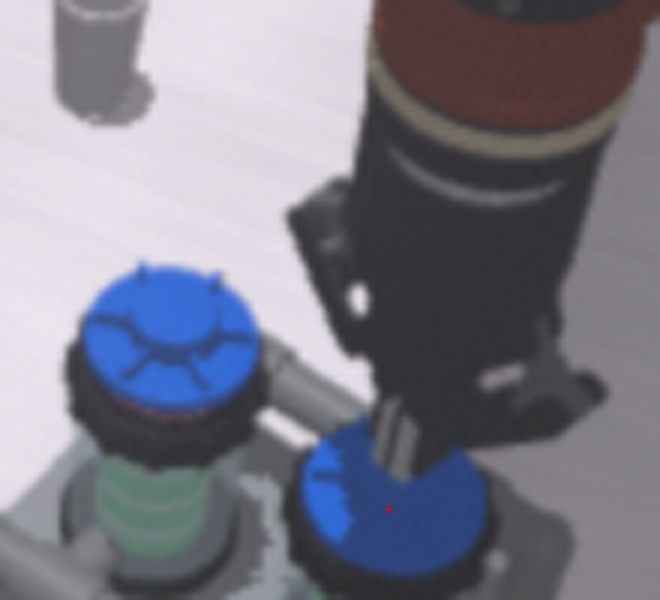

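```bash
python3 -m handwheel '{"linear":[[0,0,-0.2],[0,0,-0.5],[-0.1,-0.5,-0.5],[-0.25,-1.2,-0.5],[-0.34,-1.8,-0.5],[-0.38,-2.0,-0.5],[-0.38,-2.0,-0.5],[-0.38,-2.0,-0.5]],"rotation":[[0,0,0],[0,0,0],[0,0,0],[0,0,0],[0,0,0],[0,0,0],[0,0,0],[0,0,0]]}' 0;  python3 snap.py s11 scene 340 220 130 100 6 1; python3 snap.py t11 top 180 150 130 100 6 1
```

```text
time_s: 9.2
tool_pos: [0.5896, 0.1166, 0.1358]
tcp_rot: [0.207, 0.978, 0.0, 0.001]
force: [0.2, 0.6, -0.2]
gripper_width: -0.002
9.2 [0.58964317 0.11662583 0.13583569] [ 0.17670192  0.55969538 -0.20348038] -0.001859806300175805 tcp px [377.35105141 274.39901512]
9.25 [0.58958883 0.11694646 0.13568732] [-0.83170593 -0.46062434 -0.23599626] 0.004527846656343221 tcp px [257.47786789 221.18511439]
```

View pics/s11.png

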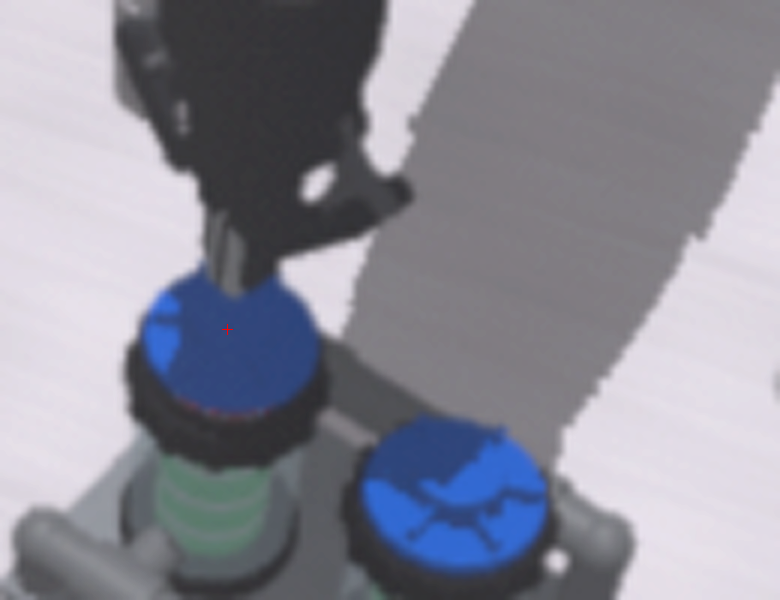

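View pics/t11.png

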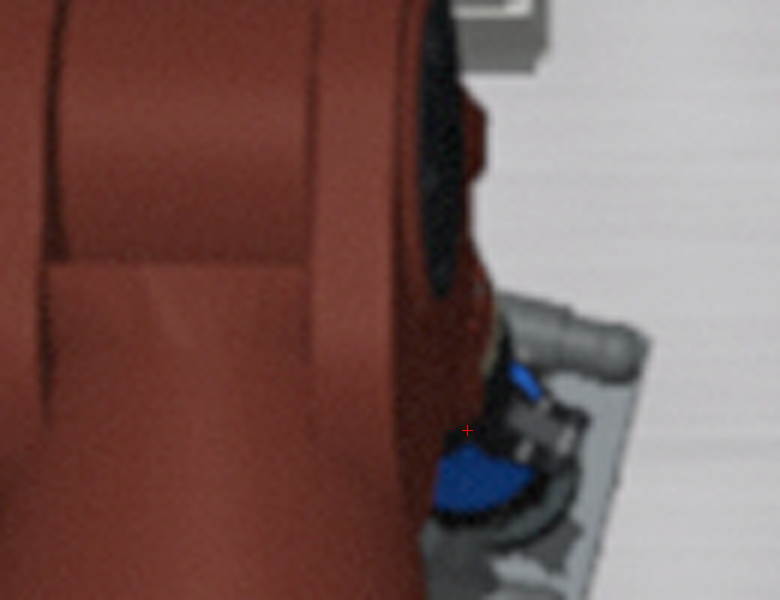

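```bash
python3 -m handwheel '{"linear":[[0,0,0.1],[0,0,0.2],[0,0,0.25],[0,0,0.3],[0,0,0.33],[0,0,0.36],[0,0,0.36]],"rotation":[[0,0,0],[0,0,0],[0,0,0],[0,0,0],[0,0,0],[0,0,0],[0,0,0]]}' 0;python3 -m handwheel '{"linear":[[0,0,0.03],[0,0,0.06],[0,0,0.06]],"rotation":[[0,0,0],[0,0,0],[0,0,0]]}' 0;python3 -m handwheel '{"linear":[[0,0,0.03],[0,0,0.06],[0,0,0.06]],"rotation":[[0,0,0],[0,0,0],[0,0,0]]}' 0
```

```text
time_s: 10.0
tool_pos: [0.5894, 0.1173, 0.1182]
tcp_rot: [0.206, 0.979, 0.0, 0.001]
force: [-2.5, -0.2, 4.4]
gripper_width: -0.005
time_s: 10.3
tool_pos: [0.5893, 0.1173, 0.1159]
tcp_rot: [0.206, 0.979, 0.0, 0.001]
force: [-2.4, -0.4, 5.5]
gripper_width: -0.001
time_s: 10.6
tool_pos: [0.5894, 0.1173, 0.1137]
tcp_rot: [0.206, 0.979, 0.0, 0.002]
force: [-3.6, -0.2, 5.8]
gripper_width: 0.001
```

```bash
python3 -m handwheel '{"linear":[[0,0,0.03],[0,0,0.06],[0,0,0.06]],"rotation":[[0,0,0],[0,0,0],[0,0,0]]}' 0;python3 -m handwheel '{"linear":[[0,0,0.03],[0,0,0.06],[0,0,0.06]],"rotation":[[0,0,0],[0,0,0],[0,0,0]]}' 0
```

```text
time_s: 10.9
tool_pos: [0.5894, 0.1173, 0.1115]
tcp_rot: [0.206, 0.979, 0.0, 0.002]
force: [-3.0, -0.8, 5.8]
gripper_width: 0.002
time_s: 11.2
tool_pos: [0.5895, 0.1173, 0.1106]
tcp_rot: [0.206, 0.979, 0.001, 0.002]
force: [-7.0, -0.4, 12.9]
gripper_width: -0.003
```

```bash
python3 -m handwheel '{"linear":[[0,0,0.03],[0,0,0.07],[0,0,0.07]],"rotation":[[0,0,0],[0,0,0],[0,0,0]]}' 0;python3 -m handwheel '{"linear":[[0,0,-0.2],[0,0,-0.6],[0,0,-1.0],[0,0,-1.2],[0,0,-1.2]],"rotation":[[0,0,0],[0,0,0],[0,0,0],[0,0,0],[0,0,0]]}' 85;python3 snap.py s12 scene 340 220 130 100 6 1
```

```text
time_s: 11.5
tool_pos: [0.5897, 0.1173, 0.1105]
tcp_rot: [0.206, 0.979, 0.001, 0.003]
force: [-11.8, -1.3, 23.8]
gripper_width: -0.001
time_s: 12.0
tool_pos: [0.5902, 0.1174, 0.172]
tcp_rot: [0.206, 0.979, 0.001, 0.005]
force: [0.4, -0.3, -0.4]
gripper_width: 0.848
12.0 [0.59022853 0.11735325 0.17203197] [ 0.38285812 -0.27801701 -0.40507845] 0.8476977398683566 tcp px [378.85931597 264.34280051]
```

View pics/s12.png

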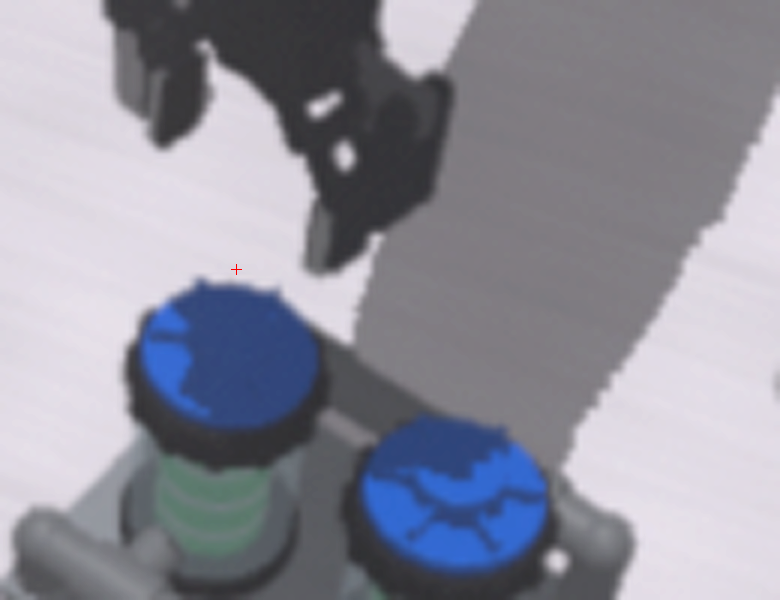

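```bash
python3 -m handwheel '{"linear":[[0,0,0],[-0.2,-0.4,0],[-0.5,-0.9,0],[-0.8,-1.5,0],[-1.1,-2.1,0],[-1.4,-2.7,0],[-1.7,-3.3,0],[-2.0,-3.9,0],[-2.2,-4.3,0],[-2.3,-4.4,0]],"rotation":[[0,0,-1],[0,0,-2.3],[0,0,-3.7],[0,0,-5],[0,0,-6.3],[0,0,-7.7],[0,0,-9],[0,0,-10.3],[0,0,-11.6],[0,0,-13]]}' 70; python3 - <<'E'
from plant import arm
import numpy as np
from scipy.spatial.transform import Rotation as R
s=arm.state();print(s["tool_pos"],s["joint_pos"],s["gripper_width"]);print(R.from_quat(s["tcp_rot"]).as_matrix().round(3))
E
```

```text
time_s: 13.05
tool_pos: [0.6054, -0.1327, 0.169]
tcp_rot: [-0.457, 0.889, -0.001, 0.003]
force: [0.4, 0.4, -0.5]
gripper_width: 0.822
[ 0.60542839 -0.13267054  0.16898171] [-0.4277106   0.15252056  0.09338869  1.5064165   0.00240693 -1.37750979] 0.8215911220657922
[[-0.582 -0.813  0.006]
 [-0.813  0.582  0.   ]
 [-0.003 -0.005 -1.   ]]
```

```bash
python3 -m handwheel '{"linear":[[0,0,0],[0,0,0],[0,0,0],[0,0,0]],"rotation":[[0,0,-1],[0,0,-2],[0,0,-2.6],[0,0,-2.6]]}' 70; python3 snap.py s13 scene 225 180 120 110 6 1;python3 snap.py t13 top 280 150 120 110 6 1;python3 - <<'E'
from plant import arm
import numpy as np
from scipy.spatial.transform import Rotation as R
s=arm.state();print(s["tool_pos"],s["joint_pos"],s["gripper_width"]);print(R.from_quat(s["tcp_rot"]).as_matrix().round(3))
E
```

```text
time_s: 13.45
tool_pos: [0.6049, -0.1325, 0.1674]
tcp_rot: [-0.574, 0.819, -0.001, 0.002]
force: [-0.3, -0.1, 0.1]
gripper_width: 0.825
13.45 [ 0.60485395 -0.13251025  0.16739258] [-0.3232083  -0.12141923  0.13584519] 0.8254543099527402 tcp px [276.47470348 233.65803816]
13.5 [ 0.60493132 -0.13244921  0.16766509] [ 0.73208083  0.1883562  -0.48492539] 0.8211776921973059 tcp px [362.98777557 211.40490187]
[ 0.60505187 -0.13247753  0.16796571] [-0.4276724   0.15305901  0.09214253  1.50593979  0.00239591 -1.64775109] 0.8175192941039626
[[-0.344 -0.939  0.005]
 [-0.939  0.344  0.001]
 [-0.002 -0.004 -1.   ]]
```

View pics/s13.png

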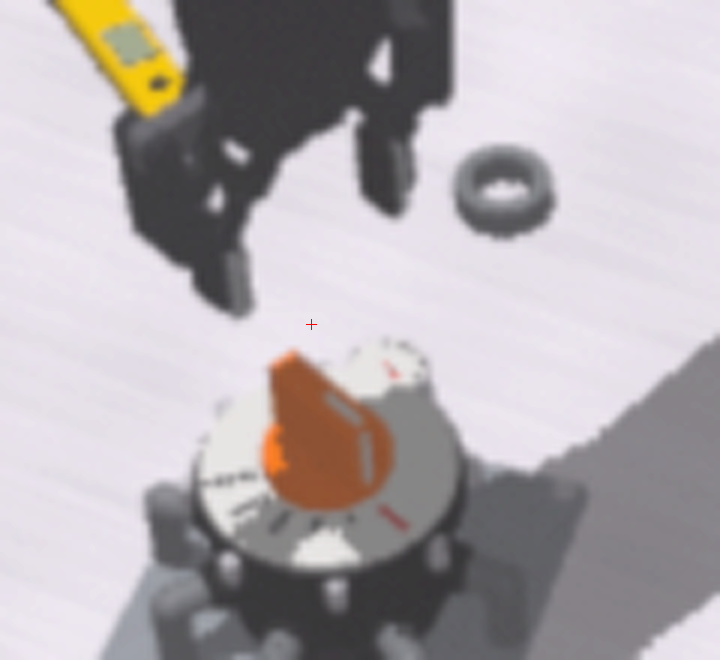

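View pics/t13.png

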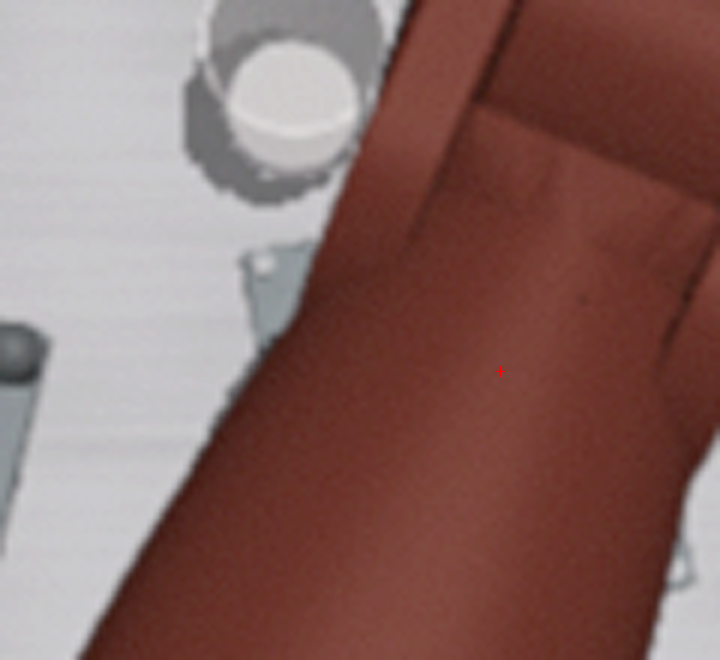

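```bash
python3 -m handwheel '{"linear":[[-0.04,-0.03,0.2],[-0.04,-0.03,0.5],[-0.04,-0.03,0.9],[-0.04,-0.03,1.2],[-0.04,-0.03,1.3],[-0.04,-0.03,1.3]],"rotation":[[0,0,0],[0,0,0],[0,0,0],[0,0,0],[0,0,0],[0,0,0]]}' 70; python3 snap.py s14 scene 225 180 120 110 6 1
```

```text
time_s: 14.15
tool_pos: [0.6067, -0.1307, 0.1016]
tcp_rot: [-0.573, 0.82, -0.0, 0.002]
force: [-0.3, -0.3, -0.1]
gripper_width: 0.821
14.15 [ 0.60668505 -0.13072632  0.10162432] [-0.25318173 -0.32085141 -0.09964917] 0.8212806154779166 tcp px [278.74523626 253.03698919]
```

View pics/s14.png

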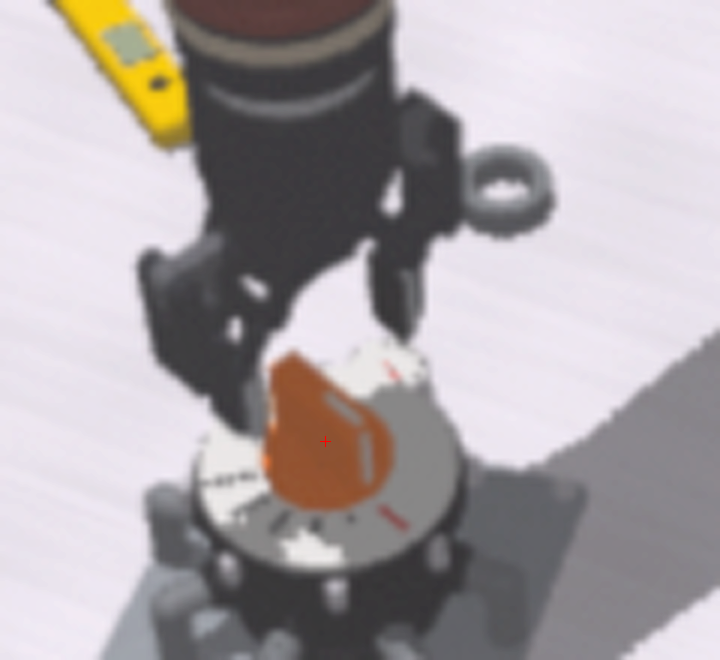

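```bash
python3 -m handwheel '{"linear":[[0,0,0.15],[0,0,0.3],[0,0,0.45],[0,0,0.53],[0,0,0.53]],"rotation":[[0,0,0],[0,0,0],[0,0,0],[0,0,0],[0,0,0]]}' 70; python3 snap.py s15 scene 225 180 120 110 6 1
```

```text
time_s: 14.7
tool_pos: [0.6069, -0.1307, 0.0753]
tcp_rot: [-0.573, 0.82, -0.0, 0.002]
force: [0.7, -0.1, 0.2]
gripper_width: 0.817
14.7 [ 0.60690354 -0.13073413  0.07532558] [ 0.69066997 -0.06093476  0.18107057] 0.8173753721638605 tcp px [279.45247934 260.12141376]
```

View pics/s15.png

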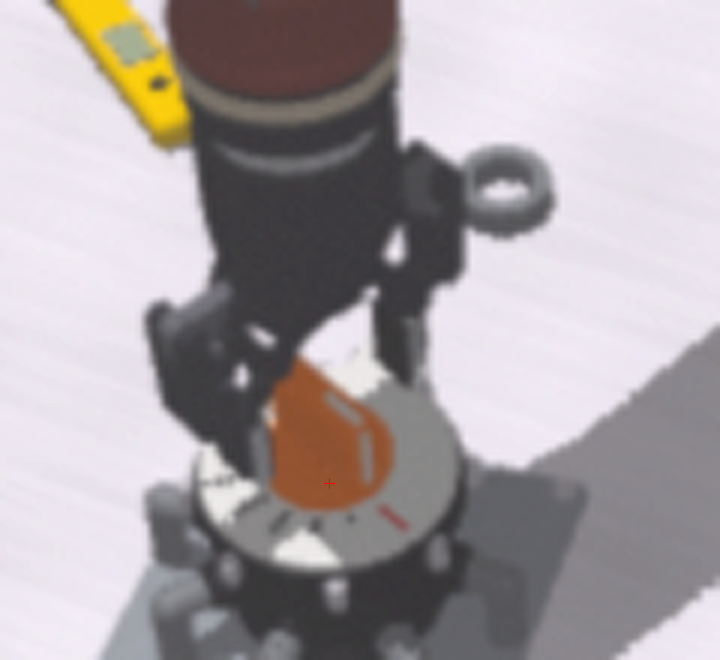

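```bash
python3 -m handwheel '{"linear":[[0,0,0],[0,0,0],[0,0,0],[0,0,0],[0,0,0],[0,0,0],[0,0,0]],"rotation":[[0,0,0],[0,0,0],[0,0,0],[0,0,0],[0,0,0],[0,0,0],[0,0,0]]}' 0; python3 snap.py s16 scene 225 180 120 110 6 1
```

```text
time_s: 15.45
tool_pos: [0.6081, -0.1313, 0.0764]
tcp_rot: [-0.573, 0.82, -0.001, 0.002]
force: [5.6, -2.1, -0.4]
gripper_width: 0.177
15.45 [ 0.6081475  -0.1312665   0.07643966] [ 5.57685621 -2.14591291 -0.3877663 ] 0.176983304478932 tcp px [278.98149585 260.10205946]
```

View pics/s16.png

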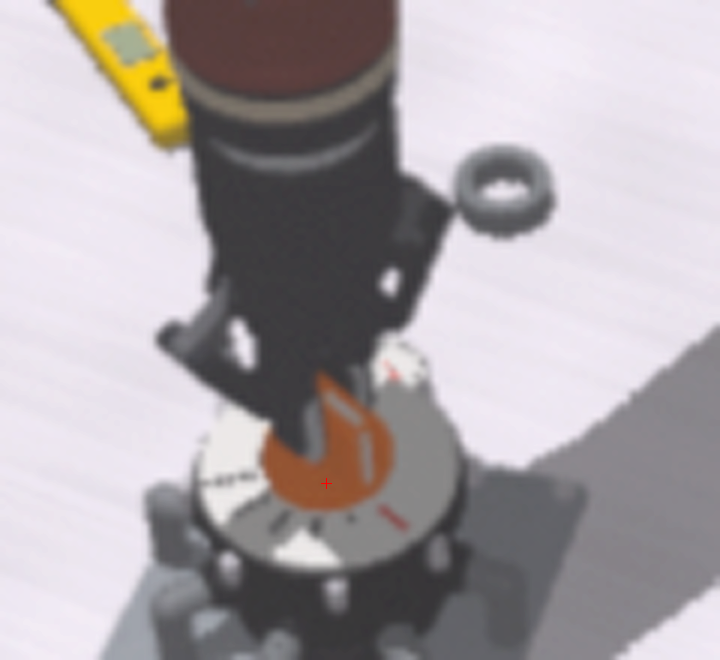

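```bash
python3 -m handwheel '{"linear":[[0,0,0],[0,0,0],[0,0,0],[0,0,0],[0,0,0],[0,0,0],[0,0,0],[0,0,0],[0,0,0],[0,0,0]],"rotation":[[0,0,0.5],[0,0,1.2],[0,0,1.9],[0,0,2.6],[0,0,3.3],[0,0,4],[0,0,4.7],[0,0,5.4],[0,0,6],[0,0,6]]}' 0; python3 snap.py s17 scene 225 180 120 110 6 1
```

```text
time_s: 16.5
tool_pos: [0.6082, -0.1312, 0.0764]
tcp_rot: [-0.291, 0.957, -0.001, 0.003]
force: [2.9, -0.5, -1.0]
gripper_width: 0.174
16.5 [ 0.60817654 -0.1312476   0.07643419] [ 2.88377213 -0.50402836 -1.02432484] 0.17357819331133476 tcp px [278.98245929 260.11416231]
```

View pics/s17.png

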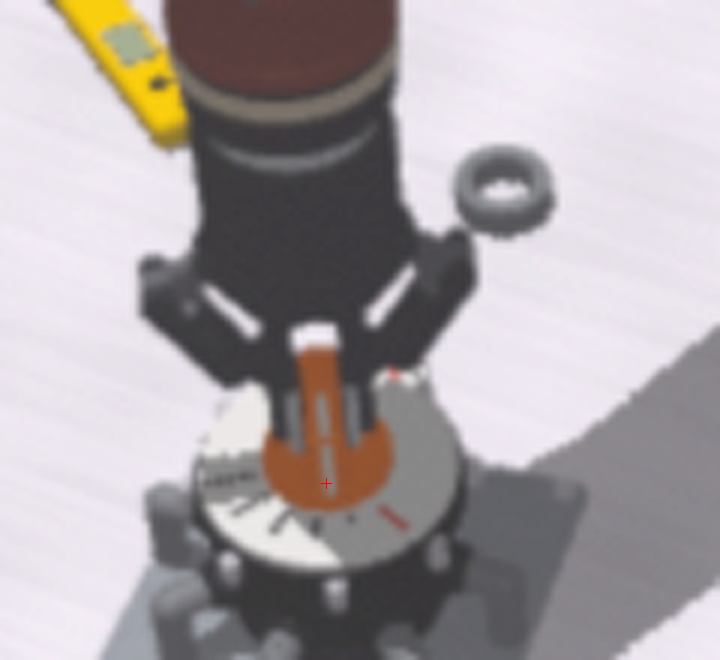

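```bash
python3 -m handwheel '{"linear":[[0,0,0],[0,0,0],[0,0,0],[0,0,0],[0,0,0],[0,0,0],[0,0,0],[0,0,0],[0,0,0],[0,0,0]],"rotation":[[0,0,0.7],[0,0,1.5],[0,0,2.3],[0,0,3.1],[0,0,3.9],[0,0,4.6],[0,0,5.2],[0,0,5.7],[0,0,6],[0,0,6]]}' 0; python3 snap.py s18 scene 225 180 120 110 6; python3 - <<'E'
from plant import arm
import numpy as np
from scipy.spatial.transform import Rotation as R
s=arm.state();M=R.from_quat(s["tcp_rot"]).as_matrix();print(M.round(3),np.degrees(np.arctan2(M[1,1],M[0,1])),s["torque"])
E
```

```text
time_s: 17.55
tool_pos: [0.6082, -0.1313, 0.0764]
tcp_rot: [0.017, 1.0, 0.0, 0.003]
force: [1.5, -0.5, -1.0]
gripper_width: 0.177
17.55 [ 0.60819086 -0.13127304  0.07641434] [ 1.46527578 -0.54220384 -0.9890996 ] 0.17682766776173012 tcp px [278.97113739 260.11990458]
[[-0.999  0.033  0.006]
 [ 0.033  0.999  0.   ]
 [-0.006  0.    -1.   ]] 88.09465889873093 [-0.13141675 -0.30327719  0.09975889]
```

View pics/s18.png

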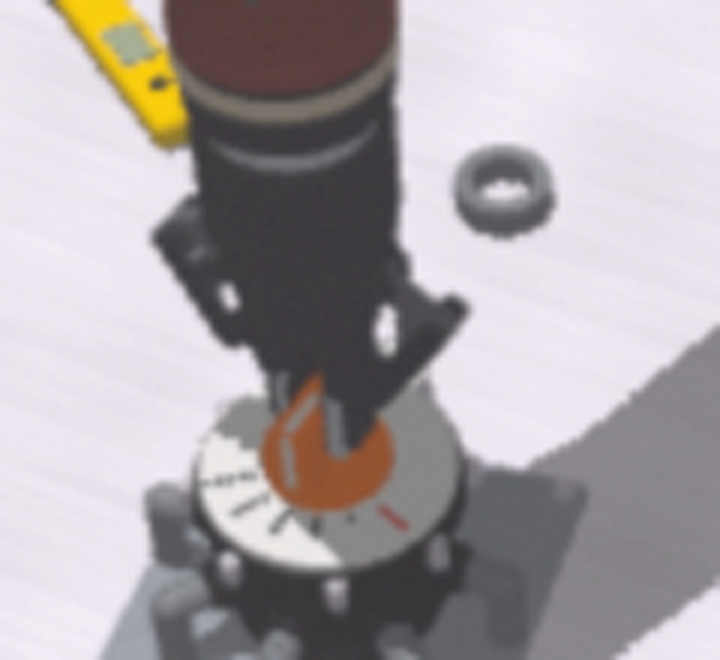

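```bash
python3 - <<'E'
from plant import *;from h import *;import cv2
f=grab_frame("scene")
c=np.array([.608,-.131,0])
for a in (-26,-14,-8,-2,4,10,22):
  t=np.radians(a);d=np.array([np.cos(t),np.sin(t),0])
  print(a,[((proj(f,c+d*r+[0,0,z])-[225,180]+.5)*6).round() for r,z in((.026,.13),(.026,.105),(.044,.09))])
im=cv2.resize(f["image"][220:350,335:465],None,fx=5,fy=5,interpolation=cv2.INTER_CUBIC);cv2.imwrite("pics/s19.png",cv2.convertScaleAbs(im,alpha=1.5))
cv2.imwrite("pics/s20.png",f["image"])
E
```

```text
-26 [array([263., 426.]), array([269., 468.]), array([234., 513.])]
-14 [array([272., 434.]), array([277., 475.]), array([249., 526.])]
-8 [array([277., 437.]), array([283., 478.]), array([257., 531.])]
-2 [array([283., 440.]), array([288., 481.]), array([267., 536.])]
4 [array([289., 442.]), array([294., 483.]), array([277., 540.])]
10 [array([295., 444.]), array([300., 485.]), array([288., 543.])]
22 [array([309., 445.]), array([314., 487.]), array([310., 546.])]
```

View pics/s19.png

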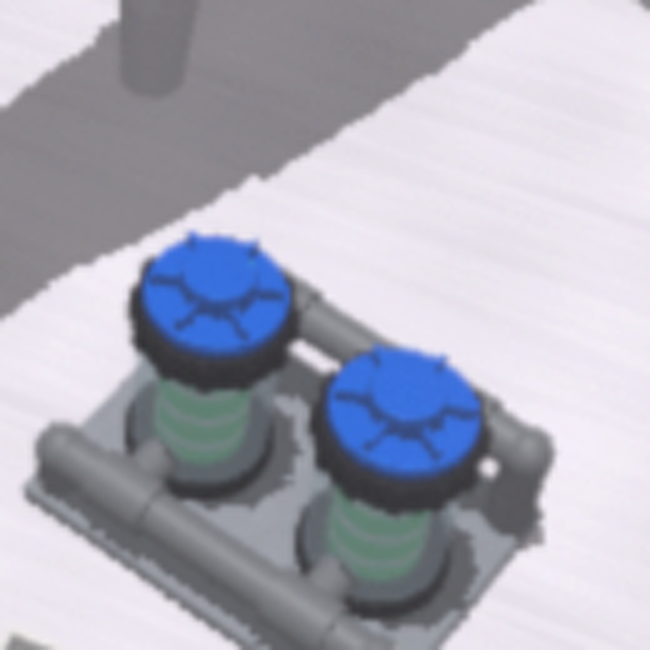

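View pics/s20.png

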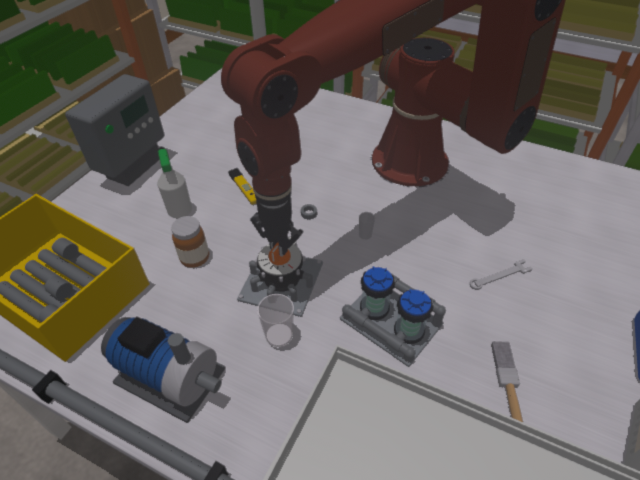

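```bash
python3 - <<'E'
from plant import *;from h import *;import cv2
f=grab_frame("scene")
c=np.array([.608,-.131,0])
for a in (62,66,70,74,78):
  t=np.radians(a);d=np.array([np.cos(t),np.sin(t),0])
  print(a,[((proj(f,c+d*r+[0,0,z])-[225,180]+.5)*6).round() for r,z in((.026,.13),(.026,.105),(.041,.09),(.036,.09))])
for a in (-8,-2,4,22,46): 
  t=np.radians(a);d=np.array([np.cos(t),np.sin(t),0]);print(a,[((proj(f,c+d*r+[0,0,.09])-[225,180]+.5)*6).round() for r in (0,.036,.04)])
s=f["image"][245:270,255:300];cv2.imwrite("pics/s21.png",cv2.convertScaleAbs(cv2.resize(s,None,fx=16,fy=16,interpolation=cv2.INTER_CUBIC),alpha=1.5))
E
python3 -m handwheel '{"linear":[[0,0,0],[0,0,0],[0,0,0],[0,0,0],[0,0,0],[0,0,0]],"rotation":[[0,0,0],[0,0,0],[0,0,0],[0,0,0],[0,0,0],[0,0,0]]}' 0
```

```text
62 [array([354., 436.]), array([358., 477.]), array([380., 525.]), array([373., 517.])]
66 [array([357., 434.]), array([361., 475.]), array([386., 522.]), array([379., 514.])]
70 [array([361., 432.]), array([365., 473.]), array([392., 518.]), array([383., 511.])]
74 [array([364., 429.]), array([368., 471.]), array([397., 514.]), array([388., 508.])]
78 [array([368., 426.]), array([371., 468.]), array([402., 510.]), array([392., 504.])]
-8 [array([325., 462.]), array([270., 519.]), array([264., 525.])]
-2 [array([325., 462.]), array([278., 522.]), array([272., 529.])]
4 [array([325., 462.]), array([286., 525.]), array([281., 533.])]
22 [array([325., 462.]), array([313., 530.]), array([312., 538.])]
46 [array([325., 462.]), array([351., 526.]), array([353., 534.])]
time_s: 18.3
tool_pos: [0.6082, -0.1313, 0.0764]
tcp_rot: [0.017, 1.0, 0.0, 0.003]
force: [2.6, -1.6, -1.2]
gripper_width: 0.174
```

View pics/s21.png

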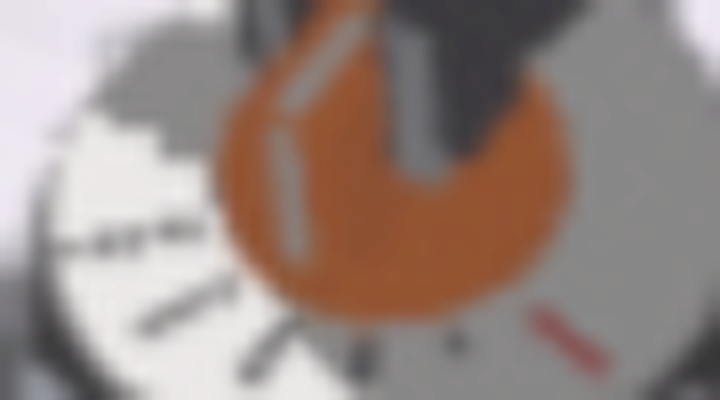

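```bash
python3 -c "
from plant import arm
arm.job_done();s=arm.state();print(s['time_s'],s['tool_pos'],s['tcp_rot'],s['gripper_width'])"
```

```text
the job is handed in; nothing more can be done
the job is handed in; nothing more can be done
```

I pressed both blue caps fully home, then gripped the wing knob and turned it clockwise to the third stop. I handed the job in at about 18 s with the fingers still holding it there.

- **Caps:** Each cap slid at about 6–9 N. Each then stopped hard at about 23 N, at the same reported tool height (0.1105 m) for both. The last picture shows both flanges seated on their collars.
- **Knob:** The tool turned 71.8° against the 72° nominal, starting from off. The gripper read about 15 mm on the 16 mm wing. The pointer stripe lines up with the three-dot row, and the pose stayed steady for more than 0.7 s before hand-in.
- **Bystanders:** They look unmoved in the last scene picture. I checked this only by eye.

**What disagreed:** The fingertips touched about 31.5 mm higher than the reported TCP. I found this by feeling for contact on the first cap and corrected all later heights for it. The stripe also sat about 4 pixels of the 6× enlarged picture from where I predicted, both at off and at the third stop. The offset was the same in both, so the measured turn is not affected. The state call after hand-in gave no reading, so I have no check from the last second itself.

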